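# Move the twine spools to the new rack in mirrored order

### The job

The wrapping twine is moving from the old white spool rack to the empty brown rack with steel rods on the other side of the counter bell. Carry the four spools across one by one and thread each fully down onto a rod of its own, in reverse order: the spool now at the left end goes to the right end, the second from the left to the second from the right, and so on, so that the spool nearest the bell is again nearest the bell. Leave the glass candle behind the bell where it stands.

Things in the scene. Friction and masses are not known exactly. Their poses are not given: they have to be found in the camera images.
- tall_spool: tall slim spool, the tallest of the four: pale wooden flanges, undyed twine; flange diameter 50 mm, height 58 mm, 26 mm bore right through along z; loose, 55 to 110 g, starts on the old rack. Origin: centre of its underside; round, its yaw means nothing. Grip across the flanges, one finger before and one behind the row (15 to 30 mm between neighbours)
- drum_spool: drum-shaped spool, middling in height: pale wooden flanges, undyed twine; flange diameter 60 mm, height 42 mm, 26 mm bore right through along z; loose, 55 to 110 g, starts on the old rack. Origin: centre of its underside; round, its yaw means nothing. Grip across the flanges, one finger before and one behind the row (15 to 30 mm between neighbours)
- disc_spool: flat broad spool, the widest and lowest of the four: pale wooden flanges, undyed twine; flange diameter 66 mm, height 26 mm, 26 mm bore right through along z; loose, 55 to 110 g, starts on the old rack. Origin: centre of its underside; round, its yaw means nothing. Grip across the flanges, one finger before and one behind the row (15 to 30 mm between neighbours)
- small_spool: small low spool, the narrowest of the four: pale wooden flanges, undyed twine; flange diameter 46 mm, height 30 mm, 26 mm bore right through along z; loose, 55 to 110 g, starts on the old rack. Origin: centre of its underside; round, its yaw means nothing. Grip across the flanges, one finger before and one behind the row (15 to 30 mm between neighbours)
- tall_peg: old rack's peg on which the tall spool starts; four alike, in shuffled order, 78 mm apart on a white fixed board 56 x 318 x 14 mm. Peg: shoulder 40 mm across, 12 mm high, then a round-ended pale wood rod 10 mm thick, 46 mm long. Origin: on the axis, under the shoulder, 14 mm above the counter; y along the row to the left. The spool stands on the shoulder
- drum_peg: old rack's peg on which the drum spool starts; four alike, in shuffled order, 78 mm apart on a white fixed board 56 x 318 x 14 mm. Peg: shoulder 40 mm across, 12 mm high, then a round-ended pale wood rod 10 mm thick, 46 mm long. Origin: on the axis, under the shoulder, 14 mm above the counter; y along the row to the left. The spool stands on the shoulder
- disc_peg: old rack's peg on which the disc spool starts; four alike, in shuffled order, 78 mm apart on a white fixed board 56 x 318 x 14 mm. Peg: shoulder 40 mm across, 12 mm high, then a round-ended pale wood rod 10 mm thick, 46 mm long. Origin: on the axis, under the shoulder, 14 mm above the counter; y along the row to the left. The spool stands on the shoulder
- small_peg: old rack's peg on which the small spool starts; four alike, in shuffled order, 78 mm apart on a white fixed board 56 x 318 x 14 mm. Peg: shoulder 40 mm across, 12 mm high, then a round-ended pale wood rod 10 mm thick, 46 mm long. Origin: on the axis, under the shoulder, 14 mm above the counter; y along the row to the left. The spool stands on the shoulder
- new_rack: medium-brown fixed board 56 x 318 x 14 mm, empty at first. Origin: centre of its underside, on the counter; y along the row to the left. Four upright round-ended steel rods, 10 mm thick, at x = 0, y = 117, 39, -39, -117 mm, tops 72 mm above the counter, each rising from a dark shoulder 40 mm across. Shoulder tops, where the spools stand: 26 mm above the counter
- glass_candle: bystander: candle in a glass, 63 mm across, 76 mm high, loose, behind the gap between the racks, in which a counter bell stands (85 mm across, 59 mm high). Origin: centre of its underside
Things that resemble listed ones, but are neither listed nor needed, are in the scene too. What is shaped like the tall_spool but purple or turquoise is not meant.

How it is judged (in metres and radians):
At the end, for the whole second after the job is handed in: Each spool sits upright and at rest on its own rod of the new rack, underside within 4 mm of shoulder height, centre within 12 mm of the rod's axis along and across the row; k-th from the left on the old rack is k-th from the right on the new. The glass candle is within 20 mm of where it was (((y of any of drum_peg, disc_peg, small_peg in the frame of tall_peg below -0.195 m and y of tall_spool in the frame of new_rack between -0.129 and -0.105 m) or (y of any of drum_peg, disc_peg, small_peg in the frame of tall_peg below -0.117 m and y of any of drum_peg, disc_peg, small_peg in the frame of tall_peg above 0.039 m and y of tall_spool in the frame of new_rack between -0.051 and -0.027 m) or (y of any of drum_peg, disc_peg, small_peg in the frame of tall_peg below -0.039 m and y of any of drum_peg, disc_peg, small_peg in the frame of tall_peg above 0.117 m and y of tall_spool in the frame of new_rack between 0.027 and 0.051 m) or (y of any of drum_peg, disc_peg, small_peg in the frame of tall_peg above 0.195 m and y of tall_spool in the frame of new_rack between 0.105 and 0.129 m)) and x of tall_spool in the frame of new_rack between -0.012 and 0.012 m and z of tall_spool in the frame of new_rack between 0.022 and 0.03 m and angle between each of tall_spool, drum_spool, disc_spool, small_spool's own z axis and vertical below 0.1 rad and linear speed of each of tall_spool, drum_spool, disc_spool, small_spool below 0.02 m/s and ((y of any of tall_peg, disc_peg, small_peg in the frame of drum_peg below -0.195 m and y of drum_spool in the frame of new_rack between -0.129 and -0.105 m) or (y of any of tall_peg, disc_peg, small_peg in the frame of drum_peg below -0.117 m and y of any of tall_peg, disc_peg, small_peg in the frame of drum_peg above 0.039 m and y of drum_spool in the frame of new_rack between -0.051 and -0.027 m) or (y of any of tall_peg, disc_peg, small_peg in the frame of drum_peg below -0.039 m and y of any of tall_peg, disc_peg, small_peg in the frame of drum_peg above 0.117 m and y of drum_spool in the frame of new_rack between 0.027 and 0.051 m) or (y of any of tall_peg, disc_peg, small_peg in the frame of drum_peg above 0.195 m and y of drum_spool in the frame of new_rack between 0.105 and 0.129 m)) and x of drum_spool in the frame of new_rack between -0.012 and 0.012 m and z of drum_spool in the frame of new_rack between 0.022 and 0.03 m and ((y of any of tall_peg, drum_peg, small_peg in the frame of disc_peg below -0.195 m and y of disc_spool in the frame of new_rack between -0.129 and -0.105 m) or (y of any of tall_peg, drum_peg, small_peg in the frame of disc_peg below -0.117 m and y of any of tall_peg, drum_peg, small_peg in the frame of disc_peg above 0.039 m and y of disc_spool in the frame of new_rack between -0.051 and -0.027 m) or (y of any of tall_peg, drum_peg, small_peg in the frame of disc_peg below -0.039 m and y of any of tall_peg, drum_peg, small_peg in the frame of disc_peg above 0.117 m and y of disc_spool in the frame of new_rack between 0.027 and 0.051 m) or (y of any of tall_peg, drum_peg, small_peg in the frame of disc_peg above 0.195 m and y of disc_spool in the frame of new_rack between 0.105 and 0.129 m)) and x of disc_spool in the frame of new_rack between -0.012 and 0.012 m and z of disc_spool in the frame of new_rack between 0.022 and 0.03 m and ((y of any of tall_peg, drum_peg, disc_peg in the frame of small_peg below -0.195 m and y of small_spool in the frame of new_rack between -0.129 and -0.105 m) or (y of any of tall_peg, drum_peg, disc_peg in the frame of small_peg below -0.117 m and y of any of tall_peg, drum_peg, disc_peg in the frame of small_peg above 0.039 m and y of small_spool in the frame of new_rack between -0.051 and -0.027 m) or (y of any of tall_peg, drum_peg, disc_peg in the frame of small_peg below -0.039 m and y of any of tall_peg, drum_peg, disc_peg in the frame of small_peg above 0.117 m and y of small_spool in the frame of new_rack between 0.027 and 0.051 m) or (y of any of tall_peg, drum_peg, disc_peg in the frame of small_peg above 0.195 m and y of small_spool in the frame of new_rack between 0.105 and 0.129 m)) and x of small_spool in the frame of new_rack between -0.012 and 0.012 m and z of small_spool in the frame of new_rack between 0.022 and 0.03 m and distance of glass_candle from where it was at the start of the episode below 0.02 m); the robot touches nothing.
It fails at once if the glass candle is pushed more than 20 mm or tipped (distance of glass_candle from where it was at the start of the episode above 0.02 m or angle between glass_candle's own z axis and vertical above 0.3 rad).
It also fails if it takes over 106 s, if anything falls off the work surface, if the arm or the gripper's body presses on something with over 40 N, if the wrist force passes 120 N, or if a joint passes its speed limit or range.

### The arm

A 7-joint arm with a two-finger parallel gripper is mounted at the origin on a cart in front of the work surface, level with it; the furniture and walls round the work are solid. World frame = base frame: x ahead of the robot, y to its left, z up, the work surface at z = 0. Lengths are in m, angles in degrees, forces in N, time in s.
With the tool pointing down it reaches from about 0.425 to 0.875 m from the base axis. Payload 4.7 kg.
Tool frame: the origin (TCP) lies between the finger pads; the fingertips stand 17 mm ahead of it and the grasp point (between the pads) lies 2 mm behind it; z points along the fingers, y is the line along which they close (so a half turn about z gives the same grasp; the last joint's range is limited). The gripper opens to 87 mm and grips with 3 to 60 N. Pads are 19 mm wide; open, the fingers measure 117 mm over their backs; the gripper's body (75 mm by 190 mm) begins 51 mm behind the grasp point.
Start: joints at [75.98, 18.392, -4.016, 83.108, 1.295, 78.541, -3.26], TCP at [0.166, -0.628, 0.24] pointing down, gripper open.
Joint ranges: [-163.93, 163.93], [-17.29, 119.83], [-79.2, 71.16], [3.27, 140.29], [-89.18, 269.18], [5.43, 117.66], [-154.24, 154.24]. Speed limits (degrees/s): [147.25, 147.25, 180, 180, 180, 180, 180].

### API

Orientations are given as [roll, pitch, yaw] about the fixed x, y, z axes, in that order (R = Rz(yaw) Ry(pitch) Rx(roll)).
In Python, from cell import env, cams gives the robot as it stands.
- The arm moves only by the shell command python3 -m pendant 'ROWS' [FORCE]. ROWS is JSON, a list of rows, each an object of numbers: "tx", "ty", "tz": the shift along the tool's x, y, z each as a share of 0.05 m, from -1 to 1; "spin": the turn about the tool's z as a share of 4 degrees, from -1 to 1; "claw": the closure, from 0 (fully open) to 1 (shut). A call has 1 to 10 rows; each row shifts and turns the commanded pose from where the row before left it, along the tool's axes as they then stand; what a row does not reach is not made up. A row lasts 1/8 s, in which the tool goes at most 62.5 mm and 10.7 degrees, less where a joint would pass 70% of its speed; a pose out of reach is approached as far as the arm can. A call with a number of a shift or a turn outside -1 to 1 is refused whole. A call with a gripper value outside its range is refused whole. The fingers move at their own pace and stop on an object; FORCE is the grip in N (left out, the last holds). Time passes only in rows, so rows that do not move let the fingers close. It gives the time, the measured TCP pose, the force, the opening and the grip force at its end, in the units of the state.
- env.get_obs(): the state, without advancing time (a new reading comes with each control period).
- cams.read_camera(name): name is "side" or "top"; returns the picture (384x512x3 uint8, red, green, blue); there is no depth.
- cams.camera_info(name): a dict with "fx", "fy", "cx", "cy" (pixels), "rvec" (rotation vector, rad) and "tvec" (3), from world to camera coordinates, as OpenCV has them. Camera axes: x right, y down, z forward; pixel columns grow to the right and rows downward; lengths in m; the calibration is good to about 2 mm. A picture is of the moment at which its call begins. camera_info takes no time and is no camera call.
- env.sign_off(): hands the job in; it is judged then, once.
The state is a dict: "time_s": time; "qpos": joint angles; "joint_velocities": joint speeds; "effort": joint torques, N m; "tool_pos": TCP position; "tool_rot": TCP orientation; "force": force on the tool from outside, world axes, zero at the start; "wrist_torque": the same for the moment, N m; "grip_width": finger opening in m; "grasp_force": force on a finger pad.
Only numpy, scipy, OpenCV 4.12 (cv2) and the standard library are available. Lean on these libraries where they do the work, as an engineer would, in place of code of your own. Each camera call takes 0.05 s, during which the arm holds its last target. There are 200 camera calls.

## Working session

There is one attempt and no reset: what is moved stays moved. The work goes in short steps, Python scripts to look and compute and a shell command to move; the robot and the scene stay as the last step left them, time stands still between calls to the robot, and variables do not carry over. Pictures are saved under pics/ and viewed, at most 14 in all, crops included, and the job is handed in when it is done.

```bash
mkdir -p pics; python3 - <<'E'
from cell import env,cams
import cv2
for n in("top","side"):
    cv2.imwrite(f"pics/{n}0.png",cams.read_camera(n)[:,:,::-1]); print(cams.camera_info(n))
o=env.get_obs(); print(o["tool_pos"],o["tool_rot"],o["time_s"],o["grip_width"],o["force"])
E
```

```text
{'fx': 474.8539644144146, 'fy': 474.8539644144146, 'cx': 246.54671775103816, 'cy': 193.43954535979105, 'rvec': array([ 2.16212232, -2.16098862,  0.10423735]), 'tvec': array([-0.0261134 ,  0.5078938 ,  1.33359702])}
{'fx': 441.70682384064276, 'fy': 441.70682384064276, 'cx': 246.29595713136436, 'cy': 188.38782260618964, 'rvec': array([ 2.62871881,  0.3406264 , -0.09610246]), 'tvec': array([-0.51267126, -0.1274134 ,  1.38434018])}
[ 0.166149   -0.62790018  0.23855241] [-1.79897959e+02  5.80694462e-03  1.48254369e+01] 0.1 0.08704301951135603 [-0.17819199  0.78144374  0.20831721]
```

View pics/top0.png

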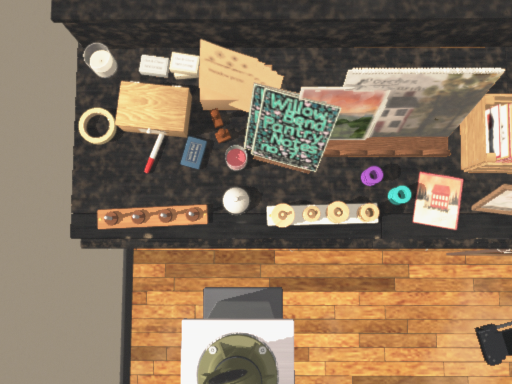

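View pics/side0.png

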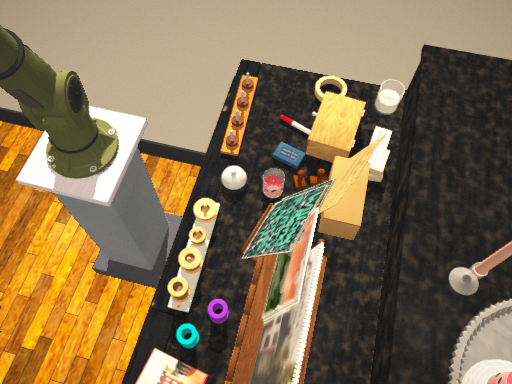

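The top view shows the old rack with spools at columns 284, 312, 338 and 369 (row about 213). The new rack spans columns 98–208 (row 216), with the bell at (236,200) and the red candle at (236,157). I'll zoom in on both racks.

```bash
python3 - <<'E'
import cv2,numpy as np
t=cv2.imread("pics/top0.png");s=cv2.imread("pics/side0.png")
a=cv2.resize(t[190:240,260:390],None,fx=6,fy=6,interpolation=cv2.INTER_CUBIC)
b=cv2.resize(t[190:240,90:220],None,fx=6,fy=6,interpolation=cv2.INTER_CUBIC)
cv2.imwrite("pics/c1.png",np.vstack([a[:290],b[:290]]))
a=cv2.resize(s[190:315,160:225],None,fx=4.5,fy=4.5,interpolation=cv2.INTER_CUBIC)
b=cv2.resize(s[60:185,205:270],None,fx=4.5,fy=4.5,interpolation=cv2.INTER_CUBIC)
cv2.imwrite("pics/c2.png",np.hstack([a,b]))
E
```

```text
(no output)
```

View pics/c1.png

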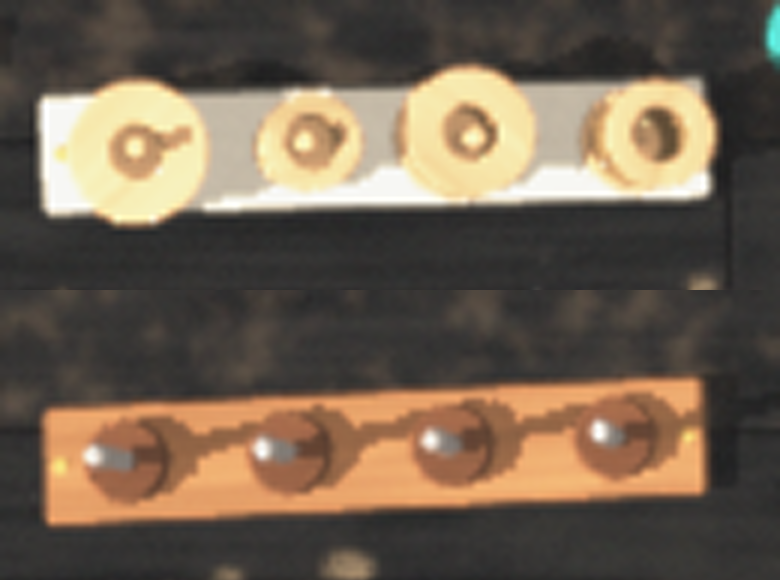

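View pics/c2.png

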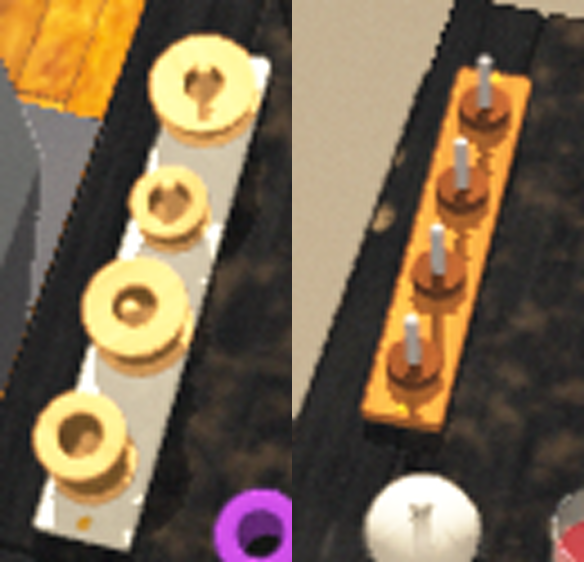

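Left to right on the old rack: disc, small, drum, tall. Next I cast rays from both views.

```bash
cat > h.py <<'E'
import numpy as np,cv2
from cell import env,cams
def ray(n,p):
    c=cams.camera_info(n);R=cv2.Rodrigues(c["rvec"])[0]
    d=R.T@np.array([(p[0]-c["cx"])/c["fx"],(p[1]-c["cy"])/c["fy"],1]);return -R.T@c["tvec"],d/np.linalg.norm(d)
def plane(n,p,z):
    o,d=ray(n,p);return o+d*(z-o[2])/d[2]
def tri(pt,ps):
    A=np.zeros((3,3));b=np.zeros(3)
    for n,p in(("top",pt),("side",ps)):
        o,d=ray(n,p);M=np.eye(3)-np.outer(d,d);A+=M;b+=M@o
    return np.linalg.solve(A,b)
E
cat > m.py <<'E'
from h import *
np.set_printoptions(precision=4,suppress=True)
T=lambda l,k,o:[(x/k-.5+.5/k+o[0],y/k-.5+.5/k+o[1]) for x,y in l]
st=T([(138,152),(309,140),(468,132),(659,134)],6,(260,190)); ss=T([(202,88),(170,202),(134,308),(81,437)],4.5,(160,190))
rt=T([(95,167),(263,158),(430,149),(602,143)],6,(90,190)); rs=T([(192,60),(169,142),(145,228),(119,318)],4.5,(205,60))
for N,a,b,Z in(("sp",st,ss,[.052,.056,.068,.084]),("rod",rt,rs,[.071]*4)):
    for p,q,z in zip(a,b,Z): print(N,plane("top",p,z),plane("side",q,z),tri(p,q))
# board corners (z=14mm) new & old
for c in T([(46,410-290),(46,522-290),(705,490-290),(702,378-290)],6,(90,190)): print("nb",plane("top",c,.014))
for c in T([(40,97),(47,215),(710,197),(703,80)],6,(260,190)): print("ob",plane("top",c,.014))
print("candle",plane("top",(236,157),.05),"bell",plane("top",(236,200),.05))
E
python3 m.py
```

```text
sp [ 0.4448 -0.127   0.052 ] [ 0.4456 -0.1296  0.052 ] [ 0.4448 -0.1274  0.0474]
sp [ 0.4502 -0.2061  0.056 ] [ 0.4506 -0.208   0.056 ] [ 0.4502 -0.2067  0.0529]
sp [ 0.4531 -0.2778  0.068 ] [ 0.4535 -0.2798  0.068 ] [ 0.453  -0.2786  0.0646]
sp [ 0.4511 -0.3614  0.084 ] [ 0.4524 -0.3623  0.084 ] [ 0.4516 -0.3619  0.0816]
rod [0.4365 0.364  0.071 ] [0.4374 0.3648 0.071 ] [0.437  0.3642 0.0713]
rod [0.4407 0.2864 0.071 ] [0.4412 0.2871 0.071 ] [0.441  0.2865 0.0714]
rod [0.4449 0.2094 0.071 ] [0.4451 0.2097 0.071 ] [0.445  0.2095 0.0712]
rod [0.4477 0.1301 0.071 ] [0.4484 0.1327 0.071 ] [0.4483 0.1302 0.074 ]
nb [0.4624 0.406  0.014 ]
nb [0.4085 0.4041 0.014 ]
nb [0.424  0.0877 0.014 ]
nb [0.4779 0.0897 0.014 ]
ob [ 0.4736 -0.0826  0.014 ]
ob [ 0.417  -0.0857  0.014 ]
ob [ 0.4258 -0.4023  0.014 ]
ob [ 0.4819 -0.4005  0.014 ]
candle [0.6096 0.004  0.05  ] bell [0.4869 0.0036 0.05  ]
```

```bash
python3 - <<'E'
from h import *
print(tri((322,171),(243,257)),tri((246,155),(270,212)),tri((340,95),(305,252)))
E
python3 -m pendant '[{"spin":-1,"tx":0.5,"ty":0.5},{"spin":-1,"tx":0.5,"ty":0.5},{"spin":-1,"tx":0.5,"ty":0.5},{"spin":-1,"tx":0.5,"ty":0.4},{"spin":-1,"tx":0.5,"ty":0.4},{"spin":-1,"tx":0.5,"ty":0.3},{"spin":-1,"tx":0.5,"ty":0.3},{"spin":-1,"tx":0.6,"ty":0.2},{"spin":-1,"tx":0.6,"ty":0.2},{"spin":-1,"tx":0.6,"ty":0.2}]' 20
```

```text
[ 0.57712436 -0.23696384  0.04232283] [ 0.62560782 -0.02947627 -0.06571105] [ 0.73030117 -0.25677581  0.24236836]invalid input at $[0]: expected keys tx, ty, tz, spin, claw
```

```bash
python3 -m pendant '[{"spin":-1,"tx":0.6,"ty":0,"tz":0,"claw":0},{"spin":-1,"tx":0.6,"ty":0,"tz":0,"claw":0},{"spin":-1,"tx":0.6,"ty":0,"tz":0,"claw":0},{"spin":-1,"tx":0.6,"ty":0,"tz":0,"claw":0},{"spin":-1,"tx":0.6,"ty":0,"tz":0,"claw":0},{"spin":-1,"tx":0.6,"ty":0,"tz":0,"claw":0},{"spin":-1,"tx":0.6,"ty":0,"tz":0,"claw":0},{"spin":-1,"tx":0.6,"ty":0,"tz":0,"claw":0},{"spin":-1,"tx":0.6,"ty":0,"tz":0,"claw":0},{"spin":-1,"tx":0.6,"ty":0,"tz":0,"claw":0}]' 20
```

```text
time_s: 1.35
tool_pos: [0.4146, -0.4674, 0.2396]
tool_rot: [180.0, 0.0, 55.1]
force: [-0.3, 0.3, -0.6]
grip_width: 0.0872
grasp_force: 0.0
```

```bash
python3 -m pendant '[{"spin":-1,"tx":0.72,"ty":-0.13,"tz":0.1,"claw":0},{"spin":-1,"tx":0.72,"ty":-0.13,"tz":0.1,"claw":0},{"spin":-1,"tx":0.72,"ty":-0.13,"tz":0.1,"claw":0},{"spin":-1,"tx":0.72,"ty":-0.13,"tz":0.2,"claw":0},{"spin":-1,"tx":0.72,"ty":-0.13,"tz":0.2,"claw":0},{"spin":-1,"tx":0.72,"ty":-0.13,"tz":0.2,"claw":0},{"spin":-1,"tx":0.72,"ty":-0.13,"tz":0.2,"claw":0},{"spin":-1,"tx":0.72,"ty":-0.13,"tz":0.2,"claw":0},{"spin":-1,"tx":0.72,"ty":-0.13,"tz":0.2,"claw":0},{"spin":-0.2,"tx":0,"ty":0,"tz":0,"claw":0}]' 20
```

```text
time_s: 2.6
tool_pos: [0.4631, -0.1452, 0.164]
tool_rot: [-179.9, -0.0, 92.1]
force: [-0.1, -0.2, 0.7]
grip_width: 0.0872
grasp_force: 0.0
```

```bash
python3 -m pendant '[{"spin":0,"tx":0.37,"ty":-0.35,"tz":0.3,"claw":0},{"spin":0,"tx":0,"ty":0,"tz":0.5,"claw":0},{"spin":0,"tx":0,"ty":0,"tz":0.6,"claw":0},{"spin":0,"tx":0,"ty":0,"tz":0.6,"claw":0},{"spin":0,"tx":0,"ty":0,"tz":0.5,"claw":0},{"spin":0,"tx":0,"ty":0,"tz":0.02,"claw":0},{"spin":0,"tx":0,"ty":0,"tz":0,"claw":0.6},{"spin":0,"tx":0,"ty":0,"tz":0,"claw":0.6},{"spin":0,"tx":0,"ty":0,"tz":0,"claw":0.6},{"spin":0,"tx":0,"ty":0,"tz":0,"claw":0.6}]' 20
python3 - <<'E'
from h import *
cv2.imwrite("pics/s1.png",cv2.resize(cams.read_camera("side")[120:320,130:300,::-1],None,fx=3,fy=3))
E
```

```text
time_s: 3.85
tool_pos: [0.4462, -0.1314, 0.0394]
tool_rot: [179.9, 0.1, 91.6]
force: [-0.6, 0.6, 5.4]
grip_width: 0.064
grasp_force: 19.8
```

View pics/s1.png

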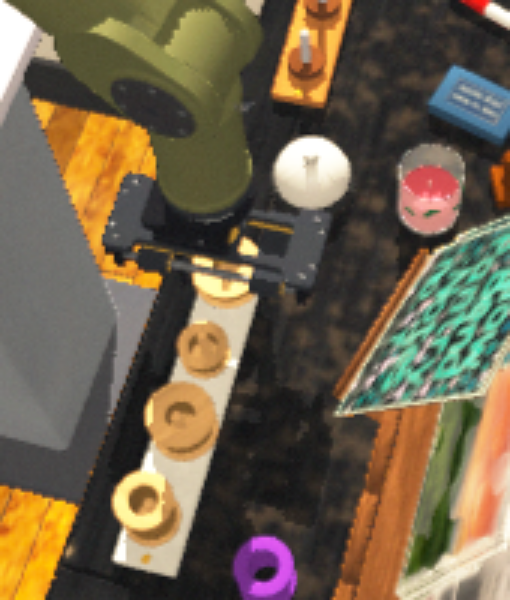

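Disc is gripped (64 mm). Lifting it and carrying it across.

```bash
python3 -m pendant '[{"spin":0,"tx":0,"ty":0,"tz":-0.5,"claw":0.6},{"spin":0,"tx":0,"ty":0,"tz":-0.8,"claw":0.6},{"spin":0,"tx":0,"ty":0,"tz":-0.9,"claw":0.6},{"spin":0,"tx":0.5,"ty":0,"tz":-0.1,"claw":0.6},{"spin":0,"tx":1,"ty":0,"tz":0,"claw":0.6},{"spin":0,"tx":1,"ty":0,"tz":0,"claw":0.6},{"spin":0,"tx":1,"ty":0,"tz":0,"claw":0.6},{"spin":0,"tx":1,"ty":0,"tz":0,"claw":0.6},{"spin":0,"tx":0.5,"ty":0.2,"tz":0,"claw":0.6},{"spin":0,"tx":0,"ty":0,"tz":0,"claw":0.6}]' 20
python3 - <<'E'
from h import *
cv2.imwrite("pics/s2.png",cv2.resize(cams.read_camera("side")[50:200,150:300,::-1],None,fx=4,fy=4))
E
```

```text
time_s: 5.15
tool_pos: [0.4484, 0.1215, 0.1535]
tool_rot: [180.0, -0.1, 91.9]
force: [-0.5, -0.3, -0.8]
grip_width: 0.0641
grasp_force: 19.8
```

View pics/s2.png

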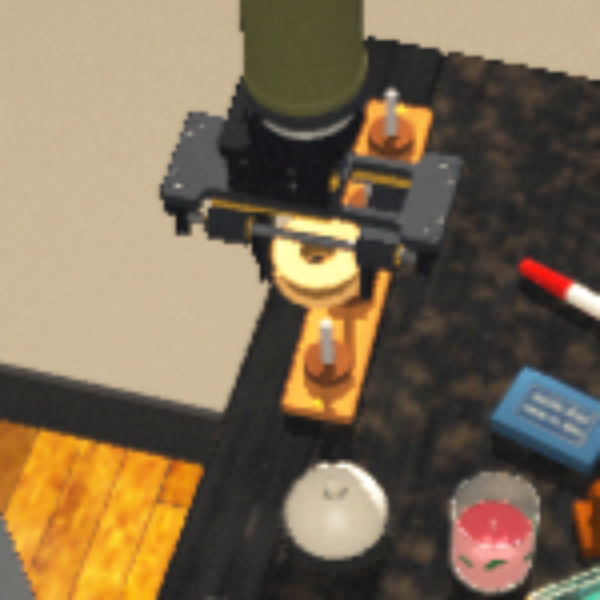

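```bash
python3 - <<'E'
from h import *
for u in((317,257),(317,255)): print(plane("side",(150+u[0]/4-.375,50+u[1]/4-.375),.166))
E
```

```text
[0.44938254 0.1201117  0.166     ]
[0.44890198 0.12179387 0.166     ]
```

```bash
python3 -m pendant '[{"spin":0,"tx":0.18,"ty":0,"tz":0.4,"claw":0.6},{"spin":0,"tx":0,"ty":0,"tz":0.6,"claw":0.6},{"spin":0,"tx":0,"ty":0,"tz":0.2,"claw":0.6},{"spin":0,"tx":0,"ty":0,"tz":0,"claw":0.6}]' 20
```

```text
time_s: 5.7
tool_pos: [0.4478, 0.1272, 0.0931]
tool_rot: [-179.9, 0.0, 91.6]
force: [0.3, 0.2, 0.3]
grip_width: 0.0646
grasp_force: 19.8
```

```bash
python3 -m pendant '[{"spin":0,"tx":0.07,"ty":0,"tz":0.15,"claw":0.6},{"spin":0,"tx":0,"ty":0,"tz":0.3,"claw":0.6},{"spin":0,"tx":0,"ty":0,"tz":0.3,"claw":0.6},{"spin":0,"tx":0,"ty":0,"tz":0.2,"claw":0.6},{"spin":0,"tx":0,"ty":0,"tz":0.08,"claw":0.6},{"spin":0,"tx":0,"ty":0,"tz":0,"claw":0.6}]' 20
```

```text
time_s: 6.45
tool_pos: [0.4481, 0.1318, 0.0418]
tool_rot: [-180.0, -0.0, 91.6]
force: [0.4, 0.1, -0.6]
grip_width: 0.0643
grasp_force: 19.8
```

```bash
python3 -m pendant '[{"spin":0,"tx":0,"ty":0,"tz":0.04,"claw":0.6},{"spin":0,"tx":0,"ty":0,"tz":0,"claw":0.6},{"spin":0,"tx":0,"ty":0,"tz":0,"claw":0},{"spin":0,"tx":0,"ty":0,"tz":0,"claw":0},{"spin":0,"tx":0,"ty":0,"tz":-0.3,"claw":0},{"spin":0,"tx":0,"ty":0,"tz":-0.8,"claw":0},{"spin":0,"tx":0,"ty":0,"tz":-0.8,"claw":0},{"spin":0,"tx":-0.6,"ty":0,"tz":-0.3,"claw":0},{"spin":0,"tx":-1,"ty":0,"tz":0,"claw":0},{"spin":0,"tx":-1,"ty":0,"tz":0,"claw":0}]' 20
python3 -m pendant '[{"spin":0,"tx":-1,"ty":0,"tz":0,"claw":0},{"spin":0,"tx":-1,"ty":0,"tz":0,"claw":0},{"spin":0,"tx":-1,"ty":0,"tz":0,"claw":0},{"spin":0,"tx":-0.8,"ty":-0.2,"tz":0,"claw":0},{"spin":0,"tx":0,"ty":0,"tz":0,"claw":0}]' 20
python3 - <<'E'
from h import *
im=cams.read_camera("top")[:,:,::-1]
a=cv2.resize(im[190:240,260:390],None,fx=6,fy=6,interpolation=cv2.INTER_CUBIC)
b=cv2.resize(im[190:240,90:220],None,fx=6,fy=6,interpolation=cv2.INTER_CUBIC)
cv2.imwrite("pics/c3.png",np.vstack([a[:290],b[:290]]))
E
```

```text
time_s: 7.7
tool_pos: [0.4525, 0.0006, 0.1517]
tool_rot: [179.8, 0.1, 91.7]
force: [1.3, 0.1, 0.0]
grip_width: 0.0869
grasp_force: 0.0
time_s: 8.32
tool_pos: [0.4465, -0.192, 0.1509]
tool_rot: [180.0, 0.1, 91.3]
force: [-0.5, 0.7, 0.2]
grip_width: 0.0867
grasp_force: 0.0
```

View pics/c3.png

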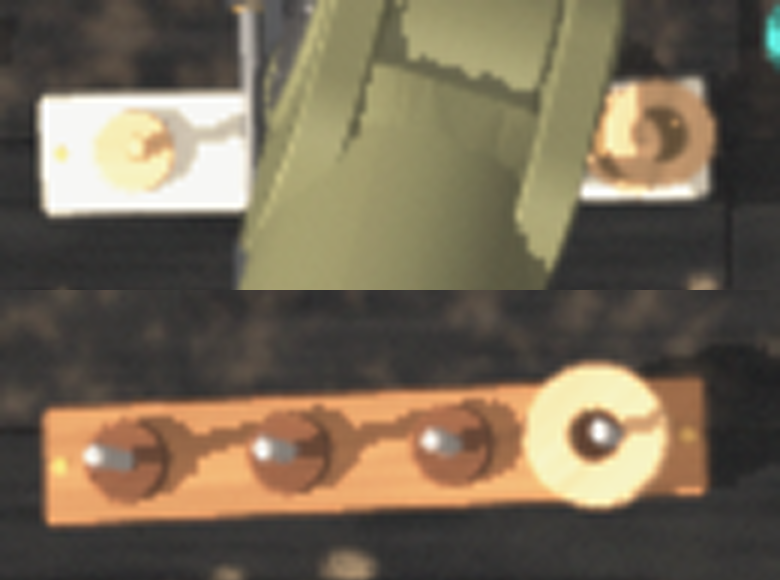

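Disc is seated on the right-end rod, centred at about (597,436) in the crop. Checking the number, then positioning over the small spool.

```bash
python3 - <<'E'
from h import *
print(plane("top",(90+597/6-.42,190+146/6-.42),.052))
E
python3 -m pendant '[{"spin":0,"tx":-0.26,"ty":0.08,"tz":0.3,"claw":0},{"spin":0,"tx":0,"ty":0,"tz":0.6,"claw":0},{"spin":0,"tx":0,"ty":0,"tz":0.3,"claw":0},{"spin":0,"tx":0,"ty":0,"tz":0,"claw":0}]' 20
```

```text
[0.44751709 0.13491589 0.052     ]
time_s: 8.88
tool_pos: [0.4513, -0.2, 0.0896]
tool_rot: [-179.9, -0.1, 91.7]
force: [0.5, 0.5, -0.1]
grip_width: 0.0869
grasp_force: 0.0
```

```bash
python3 -m pendant '[{"spin":0,"tx":-0.12,"ty":0,"tz":0.2,"claw":0},{"spin":0,"tx":0,"ty":0,"tz":0.4,"claw":0},{"spin":0,"tx":0,"ty":0,"tz":0.34,"claw":0},{"spin":0,"tx":0,"ty":0,"tz":0.03,"claw":0},{"spin":0,"tx":0,"ty":0,"tz":0,"claw":0.75},{"spin":0,"tx":0,"ty":0,"tz":0,"claw":0.75},{"spin":0,"tx":0,"ty":0,"tz":0,"claw":0.75},{"spin":0,"tx":0,"ty":0,"tz":0,"claw":0.75},{"spin":0,"tx":0,"ty":0,"tz":0,"claw":0.75}]' 20
```

```text
time_s: 10.0
tool_pos: [0.4517, -0.2075, 0.0417]
tool_rot: [-180.0, 0.0, 91.6]
force: [-0.8, -0.2, 3.4]
grip_width: 0.045
grasp_force: 20.4
```

```bash
python3 -m pendant '[{"spin":0,"tx":0,"ty":0,"tz":-0.5,"claw":0.75},{"spin":0,"tx":0,"ty":0,"tz":-0.8,"claw":0.75},{"spin":0,"tx":0.3,"ty":0,"tz":-0.9,"claw":0.75},{"spin":0,"tx":0.9,"ty":0,"tz":0,"claw":0.75},{"spin":0,"tx":1,"ty":0,"tz":0,"claw":0.75},{"spin":0,"tx":1,"ty":0,"tz":0,"claw":0.75},{"spin":0,"tx":1,"ty":0,"tz":0,"claw":0.75},{"spin":0,"tx":1,"ty":0,"tz":0,"claw":0.75},{"spin":0,"tx":1,"ty":0,"tz":0,"claw":0.75},{"spin":0,"tx":1,"ty":0.11,"tz":0,"claw":0.75}]' 20
python3 -m pendant '[{"spin":0,"tx":0.7,"ty":0,"tz":0,"claw":0.75},{"spin":0,"tx":0.4,"ty":0,"tz":0,"claw":0.75},{"spin":0,"tx":0,"ty":0,"tz":0,"claw":0.75},{"spin":0,"tx":0,"ty":0,"tz":0,"claw":0.75}]' 20
```

```text
time_s: 11.25
tool_pos: [0.4467, 0.1539, 0.1516]
tool_rot: [180.0, 0.1, 91.6]
force: [1.0, -0.2, -0.2]
grip_width: 0.0448
grasp_force: 20.0
time_s: 11.75
tool_pos: [0.4456, 0.2064, 0.1512]
tool_rot: [-180.0, 0.1, 91.6]
force: [-0.8, -0.4, -1.0]
grip_width: 0.0449
grasp_force: 20.0
```

```bash
python3 -m pendant '[{"spin":0,"tx":0.03,"ty":0,"tz":0.3,"claw":0.75},{"spin":0,"tx":0,"ty":0,"tz":0.5,"claw":0.75},{"spin":0,"tx":0,"ty":0,"tz":0.3,"claw":0.75},{"spin":0,"tx":0,"ty":0,"tz":0.3,"claw":0.75},{"spin":0,"tx":0,"ty":0,"tz":0.3,"claw":0.75},{"spin":0,"tx":0,"ty":0,"tz":0.3,"claw":0.75},{"spin":0,"tx":0,"ty":0,"tz":0.14,"claw":0.75},{"spin":0,"tx":0,"ty":0,"tz":0,"claw":0.75}]' 20
```

```text
time_s: 12.75
tool_pos: [0.4452, 0.2092, 0.0441]
tool_rot: [-179.9, 0.0, 91.6]
force: [0.5, 0.8, -1.4]
grip_width: 0.045
grasp_force: 20.0
```

```bash
python3 -m pendant '[{"spin":0,"tx":0,"ty":0,"tz":0.04,"claw":0.75},{"spin":0,"tx":0,"ty":0,"tz":0,"claw":0},{"spin":0,"tx":0,"ty":0,"tz":0,"claw":0},{"spin":0,"tx":0,"ty":0,"tz":0,"claw":0},{"spin":0,"tx":0,"ty":0,"tz":-0.3,"claw":0},{"spin":0,"tx":0,"ty":0,"tz":-0.8,"claw":0},{"spin":0,"tx":0,"ty":0,"tz":-0.8,"claw":0},{"spin":0,"tx":-0.6,"ty":0,"tz":-0.3,"claw":0},{"spin":0,"tx":-1,"ty":0,"tz":0,"claw":0},{"spin":0,"tx":-1,"ty":0,"tz":0,"claw":0}]' 20
python3 -m pendant '[{"spin":0,"tx":-1,"ty":0,"tz":0,"claw":0},{"spin":0,"tx":-1,"ty":0,"tz":0,"claw":0},{"spin":0,"tx":-1,"ty":0,"tz":0,"claw":0},{"spin":0,"tx":-1,"ty":0,"tz":0,"claw":0},{"spin":0,"tx":-1,"ty":0,"tz":0,"claw":0},{"spin":0,"tx":-1,"ty":-0.12,"tz":0,"claw":0},{"spin":0,"tx":-0.7,"ty":0,"tz":0,"claw":0},{"spin":0,"tx":-0.3,"ty":0,"tz":0,"claw":0},{"spin":0,"tx":0,"ty":0,"tz":0,"claw":0}]' 20
python3 - <<'E'
from h import *
im=cams.read_camera("top")[:,:,::-1]
b=cv2.resize(im[190:240,90:220],None,fx=6,fy=6,interpolation=cv2.INTER_CUBIC)
s=cams.read_camera("side")[:,:,::-1]
s=cv2.resize(s[170:320,130:325],None,fx=4,fy=4)[:290]
cv2.imwrite("pics/c4.png",np.vstack([b[:290],s]))
E
```

```text
time_s: 14.0
tool_pos: [0.4496, 0.0783, 0.154]
tool_rot: [179.9, 0.1, 91.7]
force: [1.3, -0.3, 0.0]
grip_width: 0.0869
grasp_force: 0.0
time_s: 15.12
tool_pos: [0.4534, -0.2707, 0.153]
tool_rot: [180.0, -0.0, 91.6]
force: [0.5, 0.5, -0.2]
grip_width: 0.0867
grasp_force: 0.0
```

View pics/c4.png

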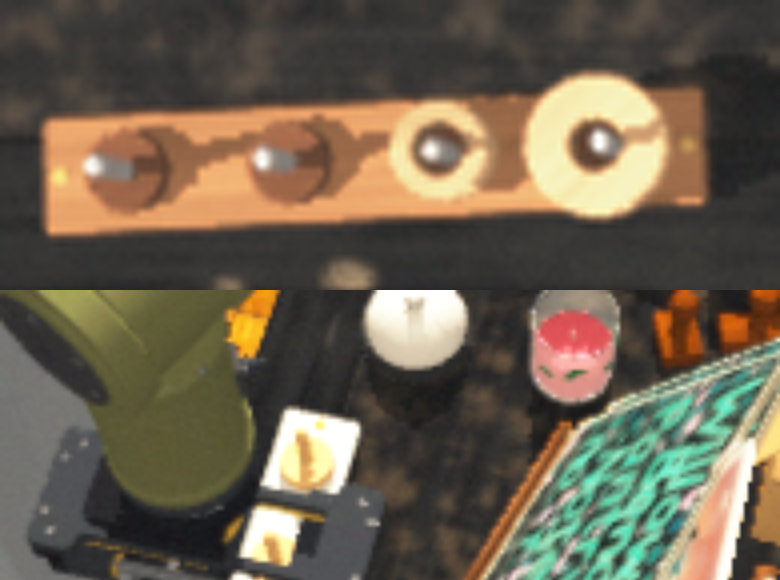

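Small is seated on its rod, at (440,150). Drum next.

```bash
python3 -m pendant '[{"spin":0,"tx":-0.15,"ty":0,"tz":0.3,"claw":0},{"spin":0,"tx":0,"ty":0,"tz":0.6,"claw":0},{"spin":0,"tx":0,"ty":0,"tz":0.6,"claw":0},{"spin":0,"tx":0,"ty":0,"tz":0.5,"claw":0},{"spin":0,"tx":0,"ty":0,"tz":0.08,"claw":0},{"spin":0,"tx":0,"ty":0,"tz":0,"claw":0.65},{"spin":0,"tx":0,"ty":0,"tz":0,"claw":0.65},{"spin":0,"tx":0,"ty":0,"tz":0,"claw":0.65},{"spin":0,"tx":0,"ty":0,"tz":0,"claw":0.65}]' 20
```

```text
time_s: 16.35
tool_pos: [0.4537, -0.2787, 0.0492]
tool_rot: [180.0, 0.1, 91.6]
force: [0.1, 0.2, 1.9]
grip_width: 0.0577
grasp_force: 19.9
```

```bash
python3 -m pendant '[{"spin":0,"tx":0,"ty":0,"tz":-0.5,"claw":0.65},{"spin":0,"tx":0,"ty":0,"tz":-0.8,"claw":0.65},{"spin":0,"tx":0.3,"ty":0,"tz":-0.8,"claw":0.65},{"spin":0,"tx":1,"ty":0,"tz":0,"claw":0.65},{"spin":0,"tx":1,"ty":0,"tz":0,"claw":0.65},{"spin":0,"tx":1,"ty":0,"tz":0,"claw":0.65},{"spin":0,"tx":1,"ty":0,"tz":0,"claw":0.65},{"spin":0,"tx":1,"ty":0,"tz":0,"claw":0.65},{"spin":0,"tx":1,"ty":0,"tz":0,"claw":0.65},{"spin":0,"tx":1,"ty":0.06,"tz":0,"claw":0.65}]' 20
python3 -m pendant '[{"spin":0,"tx":1,"ty":0,"tz":0,"claw":0.65},{"spin":0,"tx":1,"ty":0,"tz":0,"claw":0.65},{"spin":0,"tx":1,"ty":0,"tz":0,"claw":0.65},{"spin":0,"tx":0.7,"ty":0,"tz":0,"claw":0.65},{"spin":0,"tx":0.3,"ty":0,"tz":0,"claw":0.65},{"spin":0,"tx":0,"ty":0,"tz":0,"claw":0.65},{"spin":0,"tx":0,"ty":0,"tz":0,"claw":0.65}]' 20
```

```text
time_s: 17.6
tool_pos: [0.4456, 0.088, 0.1537]
tool_rot: [180.0, 0.1, 91.6]
force: [0.8, -0.3, -0.7]
grip_width: 0.0579
grasp_force: 19.8
time_s: 18.48
tool_pos: [0.4405, 0.2854, 0.1533]
tool_rot: [-180.0, 0.1, 91.6]
force: [0.0, -0.3, -0.5]
grip_width: 0.058
grasp_force: 19.8
```

```bash
python3 -m pendant '[{"spin":0,"tx":0.02,"ty":0,"tz":0.3,"claw":0.65},{"spin":0,"tx":0,"ty":0,"tz":0.5,"claw":0.65},{"spin":0,"tx":0,"ty":0,"tz":0.3,"claw":0.65},{"spin":0,"tx":0,"ty":0,"tz":0.3,"claw":0.65},{"spin":0,"tx":0,"ty":0,"tz":0.3,"claw":0.65},{"spin":0,"tx":0,"ty":0,"tz":0.25,"claw":0.65},{"spin":0,"tx":0,"ty":0,"tz":0.1,"claw":0.65},{"spin":0,"tx":0,"ty":0,"tz":0,"claw":0.65}]' 20
```

```text
time_s: 19.48
tool_pos: [0.4402, 0.2876, 0.0508]
tool_rot: [-180.0, 0.0, 91.6]
force: [0.7, 0.0, -0.5]
grip_width: 0.0575
grasp_force: 19.8
```

```bash
python3 -m pendant '[{"spin":0,"tx":0,"ty":0,"tz":0.02,"claw":0.65},{"spin":0,"tx":0,"ty":0,"tz":0,"claw":0},{"spin":0,"tx":0,"ty":0,"tz":0,"claw":0},{"spin":0,"tx":0,"ty":0,"tz":0,"claw":0},{"spin":0,"tx":0,"ty":0,"tz":-0.3,"claw":0},{"spin":0,"tx":0,"ty":0,"tz":-0.8,"claw":0},{"spin":0,"tx":0,"ty":0,"tz":-0.8,"claw":0},{"spin":0,"tx":-0.6,"ty":0,"tz":-0.3,"claw":0},{"spin":0,"tx":-1,"ty":0,"tz":0,"claw":0},{"spin":0,"tx":-1,"ty":0,"tz":0,"claw":0}]' 20
python3 -m pendant '[{"spin":0,"tx":-1,"ty":0,"tz":0,"claw":0},{"spin":0,"tx":-1,"ty":0,"tz":0,"claw":0},{"spin":0,"tx":-1,"ty":0,"tz":0,"claw":0},{"spin":0,"tx":-1,"ty":0,"tz":0,"claw":0},{"spin":0,"tx":-1,"ty":0,"tz":0,"claw":0},{"spin":0,"tx":-1,"ty":-0.14,"tz":0,"claw":0},{"spin":0,"tx":-1,"ty":0,"tz":0,"claw":0},{"spin":0,"tx":-1,"ty":0,"tz":0,"claw":0},{"spin":0,"tx":-1,"ty":0,"tz":0,"claw":0},{"spin":0,"tx":-1,"ty":0,"tz":0,"claw":0}]' 20
python3 -m pendant '[{"spin":0,"tx":-0.3,"ty":0,"tz":0,"claw":0},{"spin":0,"tx":0,"ty":0,"tz":0,"claw":0},{"spin":0,"tx":0,"ty":0,"tz":0,"claw":0}]' 20
```

```text
time_s: 20.72
tool_pos: [0.4442, 0.1569, 0.1611]
tool_rot: [179.9, 0.0, 91.7]
force: [0.6, -0.4, 0.3]
grip_width: 0.087
grasp_force: 0.0
time_s: 21.98
tool_pos: [0.4516, -0.3439, 0.1614]
tool_rot: [179.9, 0.1, 91.7]
force: [0.4, 0.3, 1.0]
grip_width: 0.0872
grasp_force: 0.0
time_s: 22.35
tool_pos: [0.4524, -0.3552, 0.1605]
tool_rot: [180.0, -0.0, 91.8]
force: [0.1, 0.4, -0.3]
grip_width: 0.0867
grasp_force: 0.0
```

```bash
python3 -m pendant '[{"spin":0,"tx":-0.13,"ty":0,"tz":0.3,"claw":0},{"spin":0,"tx":0,"ty":0,"tz":0.6,"claw":0},{"spin":0,"tx":0,"ty":0,"tz":0.6,"claw":0},{"spin":0,"tx":0,"ty":0,"tz":0.15,"claw":0},{"spin":0,"tx":0,"ty":0,"tz":0.02,"claw":0},{"spin":0,"tx":0,"ty":0,"tz":0,"claw":0.75},{"spin":0,"tx":0,"ty":0,"tz":0,"claw":0.75},{"spin":0,"tx":0,"ty":0,"tz":0,"claw":0.75},{"spin":0,"tx":0,"ty":0,"tz":0,"claw":0.75},{"spin":0,"tx":0,"ty":0,"tz":0,"claw":0.75}]' 20
python3 -m pendant '[{"spin":0,"tx":0,"ty":0,"tz":-0.3,"claw":0.75},{"spin":0,"tx":0,"ty":0,"tz":-0.6,"claw":0.75},{"spin":0,"tx":0,"ty":0,"tz":-0.7,"claw":0.75},{"spin":0,"tx":0,"ty":0,"tz":-0.6,"claw":0.75},{"spin":0,"tx":0,"ty":0,"tz":0,"claw":0.75}]' 20
python3 - <<'E'
from h import *
s=cams.read_camera("side")[:,:,::-1]
cv2.imwrite("pics/c5.png",cv2.resize(s[200:340,120:300],None,fx=4,fy=4))
E
```

```text
time_s: 23.6
tool_pos: [0.4517, -0.3641, 0.0767]
tool_rot: [-180.0, 0.0, 91.6]
force: [-0.2, 0.0, 1.2]
grip_width: 0.049
grasp_force: 20.0
time_s: 24.22
tool_pos: [0.4535, -0.3648, 0.1901]
tool_rot: [179.8, 0.3, 91.6]
force: [-0.1, 0.8, -0.2]
grip_width: 0.0495
grasp_force: 20.0
```

View pics/c5.png

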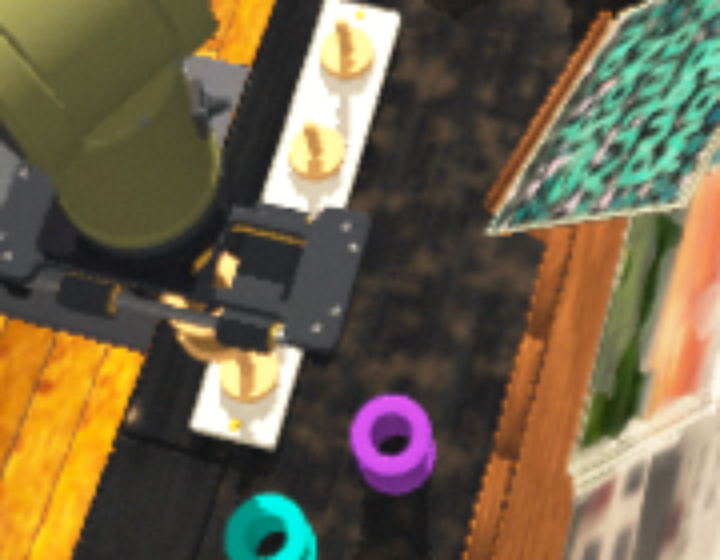

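Tall is lifted and all four old pegs are empty apart from it. Crossing now.

```bash
python3 -m pendant '[{"spin":0,"tx":0.5,"ty":0,"tz":0,"claw":0.75},{"spin":0,"tx":1,"ty":0,"tz":0,"claw":0.75},{"spin":0,"tx":1,"ty":0,"tz":0,"claw":0.75},{"spin":0,"tx":1,"ty":0,"tz":0,"claw":0.75},{"spin":0,"tx":1,"ty":0,"tz":0,"claw":0.75},{"spin":0,"tx":1,"ty":0,"tz":0,"claw":0.75},{"spin":0,"tx":1,"ty":0,"tz":0,"claw":0.75},{"spin":0,"tx":1,"ty":0,"tz":0,"claw":0.75},{"spin":0,"tx":1,"ty":0,"tz":0,"claw":0.75},{"spin":0,"tx":1,"ty":0.07,"tz":0,"claw":0.75}]' 20
python3 -m pendant '[{"spin":0,"tx":1,"ty":0,"tz":0,"claw":0.75},{"spin":0,"tx":1,"ty":0,"tz":0,"claw":0.75},{"spin":0,"tx":1,"ty":0,"tz":0,"claw":0.75},{"spin":0,"tx":1,"ty":0,"tz":0,"claw":0.75},{"spin":0,"tx":0.6,"ty":0,"tz":0,"claw":0.75},{"spin":0,"tx":0.3,"ty":0,"tz":0,"claw":0.75},{"spin":0,"tx":0,"ty":0,"tz":0,"claw":0.75},{"spin":0,"tx":0,"ty":0,"tz":0,"claw":0.75}]' 20
python3 - <<'E'
from h import *
s=cams.read_camera("side")[:,:,::-1]
cv2.imwrite("pics/c6.png",cv2.resize(s[20:170,170:310],None,fx=4,fy=4))
E
```

```text
time_s: 25.52
tool_pos: [0.4406, 0.1121, 0.1855]
tool_rot: [-179.9, 0.1, 91.6]
force: [1.5, -0.4, -0.9]
grip_width: 0.0494
grasp_force: 20.0
time_s: 26.52
tool_pos: [0.4347, 0.3547, 0.1857]
tool_rot: [-179.9, 0.1, 91.6]
force: [-0.1, -1.3, -1.2]
grip_width: 0.0492
grasp_force: 20.0
```

View pics/c6.png

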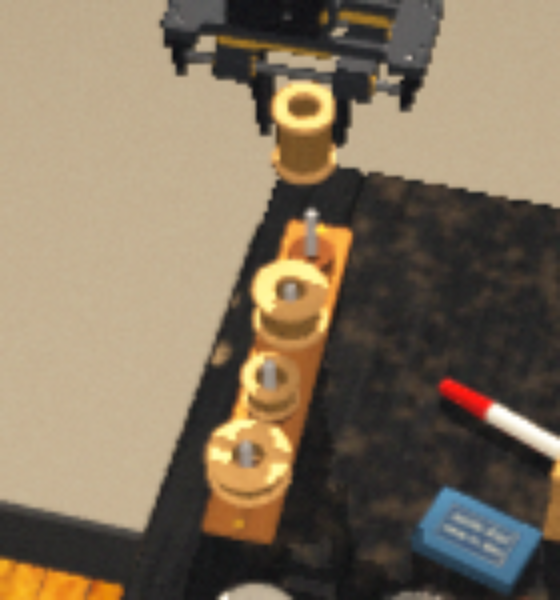

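Tall hangs upright; the other three are seated. Measuring its top flange, centred at crop (304,106).

```bash
python3 - <<'E'
from h import *
print(plane("side",(170+304/4-.375,20+106/4-.375),.193),plane("side",(170+305/4-.375,20+183/4-.375),.135))
E
```

```text
[0.43518208 0.35641352 0.193     ] [0.44090194 0.33599451 0.135     ]
```

```bash
python3 -m pendant '[{"spin":0,"tx":0.13,"ty":0.04,"tz":0.3,"claw":0.75},{"spin":0,"tx":0,"ty":0,"tz":0.5,"claw":0.75},{"spin":0,"tx":0,"ty":0,"tz":0.2,"claw":0.75},{"spin":0,"tx":0,"ty":0,"tz":0,"claw":0.75}]' 20
```

```text
time_s: 27.08
tool_pos: [0.4363, 0.3619, 0.1356]
tool_rot: [-179.9, 0.1, 91.6]
force: [0.3, 0.0, 0.7]
grip_width: 0.0493
grasp_force: 20.0
```

```bash
python3 -m pendant '[{"spin":0,"tx":0,"ty":0,"tz":0.2,"claw":0.75},{"spin":0,"tx":0,"ty":0,"tz":0.3,"claw":0.75},{"spin":0,"tx":0,"ty":0,"tz":0.3,"claw":0.75},{"spin":0,"tx":0,"ty":0,"tz":0.25,"claw":0.75},{"spin":0,"tx":0,"ty":0,"tz":0.08,"claw":0.75},{"spin":0,"tx":0,"ty":0,"tz":0,"claw":0.75}]' 20
```

```text
time_s: 27.82
tool_pos: [0.4365, 0.3625, 0.0798]
tool_rot: [-180.0, 0.0, 91.6]
force: [1.1, -0.1, -0.8]
grip_width: 0.0493
grasp_force: 20.0
```

Bottom is about 29 mm up. I'll lower the last 3 mm, release, and retreat up and to the right.

```bash
python3 -m pendant '[{"spin":0,"tx":0,"ty":0,"tz":0.05,"claw":0.75},{"spin":0,"tx":0,"ty":0,"tz":0,"claw":0.75},{"spin":0,"tx":0,"ty":0,"tz":0,"claw":0},{"spin":0,"tx":0,"ty":0,"tz":0,"claw":0},{"spin":0,"tx":0,"ty":0,"tz":0,"claw":0},{"spin":0,"tx":0,"ty":0,"tz":-0.3,"claw":0},{"spin":0,"tx":0,"ty":0,"tz":-0.8,"claw":0},{"spin":0,"tx":0,"ty":0,"tz":-1,"claw":0},{"spin":0,"tx":-0.6,"ty":0,"tz":-0.3,"claw":0},{"spin":0,"tx":-1,"ty":0,"tz":0,"claw":0}]' 20
python3 -m pendant '[{"spin":0,"tx":-1,"ty":0,"tz":0,"claw":0},{"spin":0,"tx":-1,"ty":0,"tz":0,"claw":0},{"spin":0,"tx":-1,"ty":0,"tz":0,"claw":0},{"spin":0,"tx":-1,"ty":0,"tz":0,"claw":0},{"spin":0,"tx":-1,"ty":0,"tz":0,"claw":0},{"spin":0,"tx":-1,"ty":0,"tz":0,"claw":0},{"spin":0,"tx":-1,"ty":0,"tz":0,"claw":0},{"spin":0,"tx":-1,"ty":0,"tz":0,"claw":0},{"spin":0,"tx":-1,"ty":0,"tz":0,"claw":0},{"spin":0,"tx":0,"ty":0,"tz":0,"claw":0}]' 20
python3 - <<'E'
from h import *
im=cams.read_camera("top")[:,:,::-1]
b=cv2.resize(im[190:240,90:220],None,fx=6,fy=6,interpolation=cv2.INTER_CUBIC)
s=cams.read_camera("side")[:,:,::-1]
s=cv2.resize(s[60:200,205:400],None,fx=4,fy=4)[:300]
s=s[:, :780]
cv2.imwrite("pics/c7.png",np.vstack([b[:290],s]))
E
```

```text
time_s: 29.08
tool_pos: [0.4391, 0.2846, 0.2003]
tool_rot: [179.8, -0.2, 91.9]
force: [0.7, -0.3, 0.1]
grip_width: 0.0873
grasp_force: 0.0
time_s: 30.32
tool_pos: [0.4514, -0.1713, 0.1981]
tool_rot: [180.0, 0.0, 91.3]
force: [0.1, 0.3, -0.0]
grip_width: 0.0869
grasp_force: 0.0
```

View pics/c7.png

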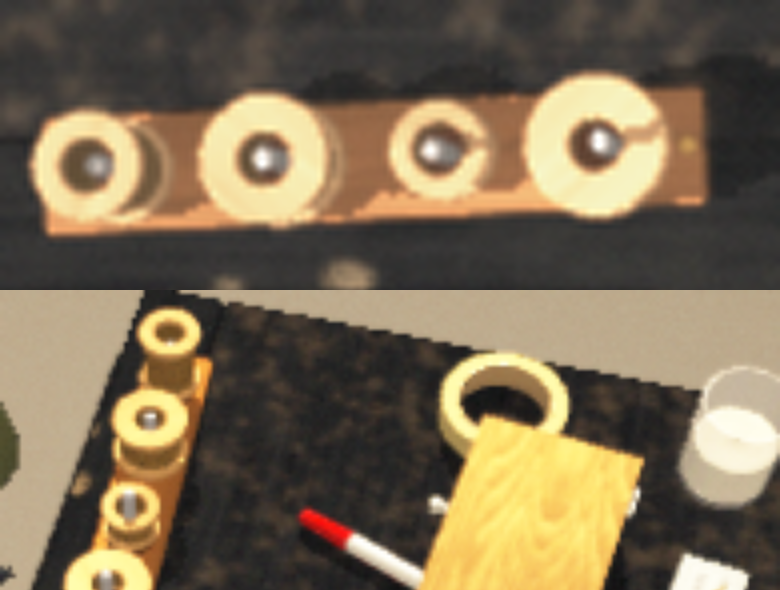

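All four are on their rods, left to right: tall, drum, small, disc. A numeric check, then I'll hand in if it passes.

```bash
python3 - <<'E'
from h import *
ok=True
for u,v,z,r in((88,164,.084,(.437,.3643)),(263,158,.068,(.441,.2868)),(440,150,.056,(.445,.2093)),(597,146,.052,(.448,.131))):
    d=plane("top",(90+u/6-.42,190+v/6-.42),z)[:2]-r; print(d.round(4)); ok&=abs(d).max()<.009
if ok: print(env.sign_off())
E
```

```text
[ 0.0002 -0.0011]
[-0.0001  0.0004]
[ 0.0004 -0.0017]
[-0.0005  0.0039]
the job is handed in; nothing more can be done
None
```

The job is handed in: all four spools are on the new rack in reverse order (tall, drum, small, disc from the left), each within about 4 mm of its rod's axis by the top camera, and the glass candle was not touched.

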